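# Pin the trivet stack in its cradle

### The job

Slide the three loose square trivets back into the corner of their wooden cradle until they lie square against both fences, so that their holes line up over the hole in its floor. Then take the steel pin by its wooden knob out of its block and pass it down through all three trivets into the floor of the cradle until the knob sits fully home on the top trivet, and let go. Just where the cradle is clamped in its tray is not known, so work slowly and gently by feel: never press on the trivets, fences or pin with more than about 15 N, do not drop the pin, and leave the bowl where it is.

Things in the scene. Friction and masses are not known exactly. Their poses are not given: they have to be found in the camera images.
- tray: Fixed dark wooden tray, 192 x 192 mm, 6 mm thick floor, 12 mm high rim. Origin: centre of its underside, z up; yaw within 0.45 rad. In it is clamped the wooden cradle (immovable, parallel to the tray) with centre up to 14 mm off the tray's in x and in y: not known, find its fences by feel, slowly: meeting them at 30 mm/s already jolts over 20 N. Its measures: see cradle_mid.
- cradle_mid (a point): Point fixed to the TRAY, 26 mm above the tray's origin, where the centre of the cradle's floor (top face, 26 mm above the counter) would be if it were clamped centrally. Cradle, from its own centre: floor 150 x 150 x 20 mm; fences 8 mm thick with inner faces at x = +67 and y = +67 mm, top 58 mm above the counter; -x and -y sides open; 14 mm through hole at (17, 17) mm, hidden by the trivets.
- trivet1_mid (a point): Centre (half-way up) of the bottom of three equal loose smooth wooden trivets, 100 x 100 x 12 mm, 55 to 115 g, stacked flat in the cradle; round 14 mm hole through the centre, rims chamfered 1 mm; axes along the edges, z up. Underside 26 mm above the counter. Starts 4 to 40 mm short of each fence, twisted up to 0.09 rad. Against both fences its hole is over the floor's hole.
- trivet2_mid (a point): Centre (half-way up) of the middle of three equal loose smooth wooden trivets, 100 x 100 x 12 mm, 55 to 115 g, stacked flat in the cradle; round 14 mm hole through the centre, rims chamfered 1 mm; axes along the edges, z up. Underside 38 mm above the counter. Starts 4 to 40 mm short of each fence, twisted up to 0.09 rad. Against both fences its hole is over the floor's hole.
- trivet3_mid (a point): Centre (half-way up) of the top of three equal loose smooth wooden trivets, 100 x 100 x 12 mm, 55 to 115 g, stacked flat in the cradle; round 14 mm hole through the centre, rims chamfered 1 mm; axes along the edges, z up. Underside 50 mm above the counter. Starts 4 to 40 mm short of each fence, twisted up to 0.09 rad. Against both fences its hole is over the floor's hole.
- pin_block: Fixed dark wooden block, 70 x 70 x 58 mm high, with a 16 mm hole down its middle in which the pin stands; origin at the centre of its underside. Stands left or right of the tray, the bowl on the other side.
- pin: Steel pin with a wooden knob, 90 g, upright in its block; origin at the lower end of the shank (same point as pin_tip), z up along the shank to the knob.
- pin_tip (a point): Centre of the lower end of the pin's round shank, 12 mm diameter, 54 mm long from here to the knob's underside, end chamfered 1 mm. In the block the knob's underside rests on the block's top, 58 mm above the counter. Home, the knob rests on the top trivet (62 mm above the counter) and this point is 8 mm above the counter, inside the hole of the cradle's floor.
- pin_knob (a point): Centre of the pin's square wooden knob, 26 x 26 x 26 mm, 67 mm above the tip on the shank's axis; x and y axes square to its side faces, to be gripped across two opposite faces from above.
- bowl: Yellow plastic bowl, 130 mm across, 60 mm high, standing on the counter (bystander); origin at the centre of its underside.
Not all that is in view belongs to the job. Leave any orange look-alike of the part that bears trivet3_mid alone.

How it is judged:
On the way, in this order (a step that is already met when the one before it is completed fails the run):
1. all three trivets have been slid, lie square and their holes line up, with the pin not yet in (horizontal distance between trivet1_mid and trivet2_mid below 0.0025 m and horizontal distance between each of trivet2_mid, trivet1_mid and trivet3_mid below 0.0025 m and angle between the x axis of each of trivet1_mid, trivet2_mid, trivet3_mid and the x axis of tray, either way round below 0.05 rad and distance of each of trivet1_mid, trivet2_mid, trivet3_mid from where it was at the start of the episode above 0.004 m and height (world z) of pin_tip above 0.0585 m), for 0.2 s.
2. the pin's tip has passed through all three trivets into the hole of the cradle's floor (height (world z) of pin_tip below 0.023 m and horizontal distance between pin_tip and trivet1_mid below 0.004 m and horizontal distance between pin_tip and trivet2_mid below 0.004 m and horizontal distance between pin_tip and trivet3_mid below 0.004 m), for 0.1 s.
At the end, for the whole second after the job is handed in: Pin upright (3 degrees) through all three trivets in the cradle floor's hole, tip under 10 mm above the counter (knob within 2 mm of the top trivet); trivets flat in the cradle, holes within 3 mm of the pin and of one another, square within 3 degrees; at rest and released (height (world z) of pin_tip below 0.01 m and angle between pin_tip's own z axis and vertical below 0.05 rad and horizontal distance between pin_tip and trivet1_mid below 0.003 m and horizontal distance between each of pin_tip, trivet1_mid and trivet2_mid below 0.003 m and horizontal distance between each of pin_tip, trivet2_mid, trivet1_mid and trivet3_mid below 0.003 m and angle between the x axis of each of trivet1_mid, trivet2_mid, trivet3_mid and the x axis of tray, either way round below 0.05 rad and angle between each of trivet1_mid, trivet2_mid, trivet3_mid's own z axis and vertical below 0.03 rad and height (world z) of trivet1_mid between 0.03 and 0.034 m and height (world z) of trivet2_mid between 0.042 and 0.046 m and height (world z) of trivet3_mid between 0.054 and 0.058 m and linear speed of pin below 0.02 m/s); the robot touches nothing.
It fails at once if the fingers, while not holding the pin, push with more than 25 N (contact force between the fingers and pin below 0.5 N and contact force between the fingers and anything else above 25 N).
It fails at once if the pin presses on a trivet, the cradle or the tray with more than 25 N, or the arm on the tray or cradle (contact force between pin and trivet1 above 25 N or contact force between pin and trivet2 above 25 N or contact force between pin and trivet3 above 25 N or contact force between any of pin, the arm and tray above 25 N).
It fails at once if the pin is dropped (falls free by more than about 6 mm) (contact force between the fingers and pin below 0.05 N and linear speed of pin above 0.35 m/s).
It fails at once if the bowl is moved by more than 20 mm (distance of bowl from where it was at the start of the episode above 0.02 m).
It also fails if it takes over 72 s, if anything falls off the work surface, if the arm or the gripper's body presses on something with over 40 N, if the wrist force passes 120 N, or if a joint passes its speed limit or range.

### The arm

A 6-joint arm with a two-finger parallel gripper is mounted at the origin on the work surface. World frame = base frame: x ahead of the robot, y to its left, z up, the work surface at z = 0. Lengths are in m, angles in rad, forces in N, time in s.
With the tool pointing down it reaches from about 0.4 to 0.825 m from the base axis. Payload 7 kg.
Tool frame: the origin (TCP) lies at the very end of the fingers, on their centre line; the grasp point (between the pads) lies 19 mm behind it; y points along the fingers, z is the direction in which the jaws open and shut, and the axes are right-handed (so a half turn about y gives the same grasp; the last joint's range is limited). The gripper opens to 88 mm and grips with 3 to 60 N. Pads are 19 mm wide; open, the fingers measure 130 mm over their backs; the gripper's body (78 mm by 193 mm) begins 47 mm behind the grasp point.
Start: joints at [1.485, 0.359, 0.012, 0, -1.224, -0.288], TCP at [0.246, 0.628, 0.227] pointing down, gripper open.
Joint ranges: [-3.07, 3.07], [-1.43, 2.12], [-1.02, 1.25], [-3.03, 1.67], [-3.05, -0], [-3.03, 3.03]. Speed limits (rad/s): [2.39, 2.39, 3.01, 3.14, 3.14, 3.14].

### API

Orientations are given as [roll, pitch, yaw] about the fixed x, y, z axes, in that order (R = Rz(yaw) Ry(pitch) Rx(roll)).
In Python, from station import get_state, grab_frame, job_done, regions_of gives the robot as it stands.
- The arm moves only by the tool drive_tool, never from a script. Its argument "rows" is a list of rows, each a list of 3 entries, a list of its own where there are three numbers: the shift along the world's x, y, z as a fraction of full scale, then the turn about the world's z as a fraction of full scale, then the opening, from 0 (shut) to 1 (fully open). A call has 1 to 12 rows; each row is the pose to reach, as a shift and turn from the pose commanded when the call began; what a row does not reach only later rows make up. Full scale, the value 1, is 30 cm for a shift and 90 degrees for a turn. A row lasts 1/10 s, in which the tool goes at most 50 mm and 8.59 degrees, less where a joint would pass 70% of its speed; a pose out of reach is approached as far as the arm can. A call with a number of a shift or a turn outside -1 to 1 is refused whole. A call with a gripper value outside its range is refused whole. The fingers move at their own pace and stop on an object; "newtons" is the grip in N (left out, the last holds). Time passes only in rows, so rows that repeat a pose let the fingers close. It gives the time, the measured TCP pose, the force and the opening at its end, in the units of the state.
- get_state(): the state, without advancing time (a new reading comes with each control period).
- grab_frame(name): name is "side" or "top"; returns a dict with "img" (420x560x3 uint8, blue, green, red), "fx", "fy", "cx", "cy" (pixels), "k1" (the pictures are not rectified: a ray, as slopes to the right and down, at radius r is drawn at 1 + k1 r^2 times it, then the intrinsics apply), "T" (4x4, takes a point from camera to world coordinates). Camera axes: x right, y down, z forward; pixel columns grow to the right and rows downward; lengths in m; the calibration is good to about 2 mm. A picture is of the moment at which its call begins. There is no depth.
- job_done(): hands the job in, once; it reports no verdict.
Trained networks look in a picture, given as the dict that the camera call returned (one of the last four; its "shot" number tells which), for a name from the list of things; names that differ only in an ending like _2 or _b are one class to them, and where a whole thing is asked for, a point or a joint stands for the part that bears it (a point fixed in the world has none). Each returns a list of dicts, best first, with "confidence" (0 to 1); they miss things now and then, are a little off and sometimes report something else, mostly with a low value. They report only what shows in the picture. A call takes as long as a camera call. They do not tell look-alikes from the thing itself.
- regions_of(picture, thing): "pixels" (420x560 bool, what is visible of it) and "box" ([left, top, right, bottom] in pixels, round what is visible of it).
The state is a dict: "t": time; "q": joint angles; "qd": joint speeds; "joint_efforts": joint torques, N m; "eef_pos": TCP position; "ee_rot": TCP orientation; "force": force on the tool from outside, world axes, zero at the start; "moment": the same for the moment, N m; "width": finger opening in m.
Only numpy, scipy, OpenCV 4.12 (cv2) and the standard library are available. Lean on these libraries where they do the work, as an engineer would, in place of code of your own. Each camera call takes 0.05 s, during which the arm holds its last target. There are 200 camera calls.

## Working session

There is one attempt and no reset: what is moved stays moved. The work goes in short steps, Python scripts to look and compute and a tool call to move; the robot and the scene stay as the last step left them, time stands still between calls to the robot, and variables do not carry over. Pictures are saved under pics/ and viewed, about 8 in all and at most 12, crops included, and the job is handed in when it is done.

Besides the shell and the picture viewer there is one more tool, called after "Emit:" as name(argument=value, ...) on one line, values as JSON. drive_tool: Moves the arm, as the interface text tells. Its arguments: {"type":"object","properties":{"rows":{"type":"array"},"newtons":{"type":"number"}},"required":["rows"]}

```bash
mkdir -p pics
cat > h.py <<'E'
import numpy as np, cv2
from station import *
def K(f): return np.array([[f['fx'],0,f['cx']],[0,f['fy'],f['cy']],[0,0,1.]])
def px2w(f,uv,z):
    uv=np.atleast_2d(np.float64(uv)); d=np.array([(uv[:,0]-f['cx'])/f['fx'],(uv[:,1]-f['cy'])/f['fy']]).T
    u=d.copy()
    for _ in range(20): u=d/(1+f['k1']*(u**2).sum(1,keepdims=True))
    T=np.array(f['T']); r=np.c_[u,np.ones(len(u))]@T[:3,:3].T
    return T[:3,3]+r*((z-T[2,3])/r[:,2])[:,None]
def w2px(f,p):
    T=np.array(f['T']); c=(np.atleast_2d(p)-T[:3,3])@T[:3,:3]; u=c[:,:2]/c[:,2:]
    u=u*(1+f['k1']*(u**2).sum(1,keepdims=True)); return u*[f['fx'],f['fy']]+[f['cx'],f['cy']]
E
python3 - <<'E'
from h import *
s=get_state(); print({k:np.round(v,3) for k,v in s.items()})
for n in('top','side'):
    f=grab_frame(n); cv2.imwrite(f'pics/{n}0.png',f['img']); T=np.array(f['T']); print(n,T.round(3).tolist(),f['fx'],f['k1'])
    for t in('tray','trivet1_mid','trivet2_mid','trivet3_mid','pin_block','pin','bowl'):
        for r in regions_of(f,t): print(t,round(r['confidence'],2),r['box'],int(r['pixels'].sum()))
E
```

```text
{'t': np.float64(0.0), 'q': array([ 1.485,  0.359,  0.011, -0.   , -1.224, -0.288]), 'qd': array([ 0.002,  0.   ,  0.001, -0.002,  0.   , -0.002]), 'joint_efforts': array([-3.0000e-03, -5.8271e+01,  2.9305e+01,  6.9970e+00,  7.0000e-03,
       -0.0000e+00]), 'eef_pos': array([0.246, 0.628, 0.226]), 'ee_rot': array([-1.569,  0.   ,  2.768]), 'force': array([ 0.338,  0.335, -0.644]), 'moment': array([ 0.016, -0.042, -0.004]), 'width': np.float64(0.087)}
top [[-0.001, -0.986, 0.166, 0.412], [-1.0, 0.001, -0.0, 0.018], [0.0, -0.166, -0.986, 1.016], [0.0, 0.0, 0.0, 1.0]] 469.81666595170265 0.0031868190602657473
tray 0.88 [246.7, 159.6, 354.1, 259.2] 5048
trivet2_mid 0.49 [311.2, 222.1, 331.5, 231.1] 33
trivet3_mid 0.88 [347.5, 315.0, 402.7, 369.0] 2428
trivet3_mid 0.78 [273.9, 175.7, 331.1, 236.8] 2255
trivet3_mid 0.56 [262.5, 65.1, 325.2, 121.3] 1915
pin_block 0.55 [403.6, 245.3, 449.0, 280.6] 1227
pin 0.71 [421.4, 249.7, 443.2, 271.6] 215
bowl 0.88 [98.9, 229.6, 159.7, 295.3] 3266
side [[0.817, -0.353, 0.456, 0.089], [-0.576, -0.487, 0.656, -0.655], [-0.009, -0.799, -0.601, 0.679], [0.0, 0.0, 0.0, 1.0]] 469.25456154516417 -0.015743605916985526
tray 0.67 [238.1, 192.0, 359.2, 282.5] 4187
trivet1_mid 0.7 [303.4, 304.6, 366.3, 372.2] 2251
trivet1_mid 0.56 [149.6, 152.6, 201.9, 187.1] 1536
trivet1_mid 0.49 [268.2, 229.3, 328.4, 253.0] 182
trivet3_mid 0.95 [267.0, 204.4, 332.5, 244.1] 1687
trivet3_mid 0.61 [355.1, 176.9, 401.7, 210.2] 1117
trivet3_mid 0.56 [179.3, 312.0, 256.1, 383.3] 3163
pin_block 0.68 [304.1, 301.8, 363.3, 371.0] 2265
pin 0.54 [324.5, 305.7, 345.6, 328.7] 398
bowl 0.94 [153.4, 151.8, 200.3, 187.1] 1458
```

Run:
```python
import cv2
a=cv2.imread('pics/top0.png');b=cv2.imread('pics/side0.png')
A=cv2.resize(a[150:290,230:460],None,fx=3.4,fy=3.4,interpolation=cv2.INTER_CUBIC)
cv2.imwrite('pics/topc.png',A)
B=cv2.resize(b[180:380,230:430],None,fx=3,fy=3,interpolation=cv2.INTER_CUBIC)
cv2.imwrite('pics/sidec.png',B)
```

```text
(no output)
```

View pics/top0.png

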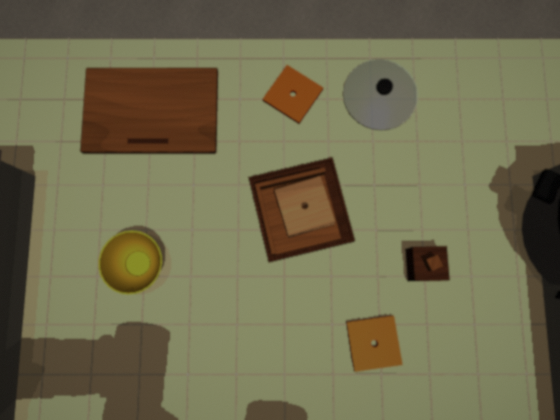

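View pics/topc.png

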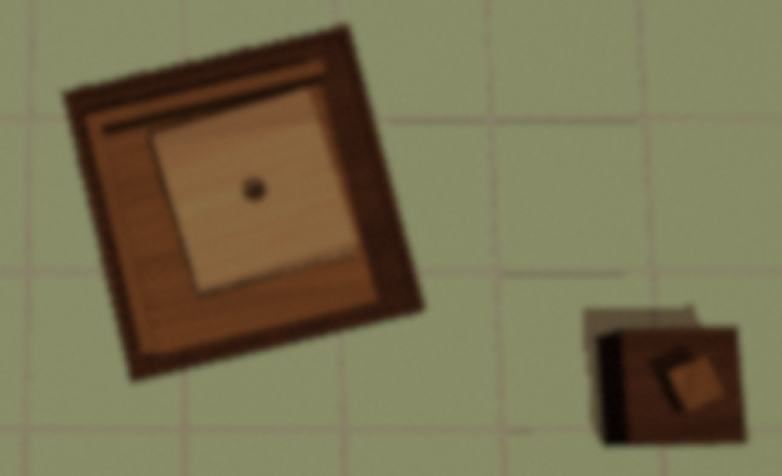

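View pics/sidec.png

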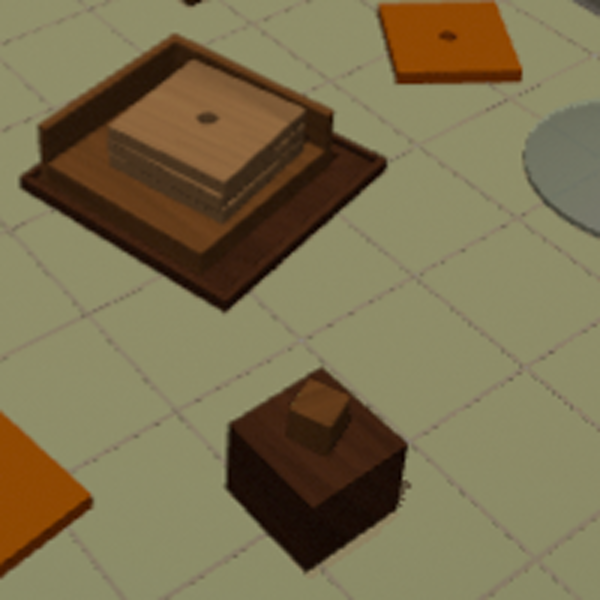

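The loose natural-wood stack in the dark tray (top px 304,205) is the target. The orange squares at (293,93) and (374,343) are look-alikes lying on the counter, so I leave them alone. The fences are on the image's upper (+x) and left (+y) sides. The pin block is at (428,263) with its knob turned, and the bowl is at (130,262).

```bash
cat >> h.py <<'E'
def rect(P):
    P=P[:,:2]; c=P.mean(0); e=[(P[(i+1)%4]-P[i]) for i in range(4)]
    a=[(np.arctan2(v[1],v[0])+np.pi/4)%(np.pi/2)-np.pi/4 for v in e]
    return c.round(4),np.round(a,3),np.round([np.linalg.norm(v) for v in e],4)
E
python3 - <<'E'
from h import *
f=grab_frame('top'); g=grab_frame('side')
ct=lambda L:np.array(L)/3.4+[230,150]-.35
cs=lambda L:np.array(L)/3+[230,180]-.33
top=dict(tray=([(65,92),(348,25),(424,308),(132,380)],.012),tri=([(150,133),(312,85),(358,248),(198,295)],.062),
 knob=([(668,368),(706,353),(724,395),(688,413)],.084),block=([(622,330),(738,327),(747,442),(628,444)],.058))
side=dict(tray=([(22,182),(175,36+70),(385,160),(225,308)],.012),tri=([(109,129),(191,60),(305,115),(226,183)],.062),
 knob=([(287,408),(311,379),(350,395),(328,428)],.084),block=([(229,425),(322,369),(406,445),(312,506)],.058))
for n,F,S,c in(('top',f,top,ct),('side',g,side,cs)):
    for k,(L,z) in S.items():
        print(n,k,*rect(px2w(F,c(L),z)))
print('hole',px2w(f,ct([(254,189)]),.062),px2w(g,cs([(207,118)]),.062))
print('fence top corner side',px2w(g,cs([(42,124),(175,36),(332,108)]),.058).round(4).tolist())
print('fence +x top outer/inner', px2w(f,ct([(85,115),(322,60),(90,122),(325,72)]),.058).round(4).tolist())
print('cradle floor corner -x-y side',px2w(g,cs([(203,252)]),.026).round(4), 'top +y inner?',px2w(f,ct([(148,353),(377,300)]),.026).round(4).tolist())
E
```

```text
top tray [ 0.5762 -0.0367] [0.238 0.235 0.24  0.232] [0.1886 0.1892 0.1892 0.1896]
top tri [ 0.5739 -0.0415] [0.293 0.253 0.286 0.283] [0.1037 0.104  0.1006 0.1032]
top knob [ 0.4566 -0.2953] [0.367 0.356 0.449 0.374] [0.0242 0.0259 0.0238 0.0278]
top block [ 0.4559 -0.2963] [0.025 0.017 0.016 0.003] [0.0696 0.0681 0.0705 0.0675]
side tray [ 0.5607 -0.0512] [0.051 0.547 0.257 0.225] [0.1426 0.1666 0.1933 0.189 ]
side tri [ 0.5705 -0.044 ] [0.324 0.25  0.27  0.321] [0.1009 0.1035 0.0937 0.0982]
side knob [ 0.4533 -0.2961] [0.322 0.436 0.388 0.369] [0.0251 0.0231 0.0266 0.0248]
side block [ 0.4533 -0.2971] [0.012 0.019 0.004 0.034] [0.0687 0.0681 0.0677 0.0677]
hole [[ 0.57415895 -0.04120971  0.062     ]] [[ 0.57157405 -0.04199107  0.062     ]]
fence top corner side [[0.476, 0.0249, 0.058], [0.6164, 0.0571, 0.058], [0.6542, -0.0813, 0.058]]
fence +x top outer/inner [[0.6209, 0.0617, 0.058], [0.6555, -0.0843, 0.058], [0.6166, 0.0586, 0.058], [0.6479, -0.086, 0.058]]
cradle floor corner -x-y side [[ 0.5104 -0.1189  0.026 ]] top +y inner? [[0.4775, 0.0232, 0.026], [0.5102, -0.1191, 0.026]]
```

Emit:
drive_tool(rows=[[[0.46, -0.99, 0], -0.612, 0.57], [[0.46, -0.99, 0], -0.612, 0.57], [[0.46, -0.99, 0], -0.612, 0.57], [[0.46, -0.99, 0], -0.612, 0.57], [[0.46, -0.99, 0], -0.612, 0.57], [[0.46, -0.99, 0], -0.612, 0.57], [[0.46, -0.99, 0], -0.612, 0.57]], newtons=20)

```text
t: 1.6
eef_pos: [0.3851, 0.3284, 0.227]
ee_rot: [-1.571, -0.0, 1.8]
force: [1.0, -0.1, 0.9]
width: 0.05
```

Emit:
drive_tool(rows=[[[0.46, -0.99, 0], 0, 0.57], [[0.46, -0.99, 0], 0, 0.57], [[0.46, -0.99, 0], 0, 0.57], [[0.46, -0.99, 0], 0, 0.57], [[0.46, -0.99, 0], 0, 0.57], [[0.46, -0.99, 0], 0, 0.57], [[0.46, -0.99, 0], 0, 0.57]])

```text
t: 2.3
eef_pos: [0.5233, 0.0314, 0.2268]
ee_rot: [-1.571, 0.0, 1.805]
force: [-0.1, 1.1, -0.6]
width: 0.0495
```

Emit:
drive_tool(rows=[[[0.227, -0.49, 0], 0, 0.57], [[0.227, -0.49, 0], 0, 0.57], [[0.227, -0.49, 0], 0, 0.57], [[0.227, -0.49, 0], 0, 0.57], [[0.227, -0.49, -0.16], 0, 0.57], [[0.227, -0.49, -0.32], 0, 0.57], [[0.227, -0.49, -0.48], 0, 0.57], [[0.227, -0.49, -0.55], 0, 0.57], [[0.227, -0.49, -0.61], 0, 0.57], [[0.227, -0.49, -0.65], 0, 0.57], [[0.227, -0.49, -0.65], 0, 0.57]])

```text
t: 3.4
eef_pos: [0.5896, -0.1124, 0.0301]
ee_rot: [-1.568, -0.0, 1.807]
force: [-0.3, 0.1, 0.7]
width: 0.0497
```

Run:
```python
from h import *
s=get_state();print(s['eef_pos'],s['force'],s['t'])
f=grab_frame('side');b=f['img']
cv2.imwrite('pics/side1.png',cv2.resize(b[130:330,200:420],None,fx=3,fy=3,interpolation=cv2.INTER_CUBIC))
```

```text
[ 0.58958472 -0.11243772  0.0301123 ] [-0.27724013  0.08402381  0.7032641 ] 3.4
```

View pics/side1.png

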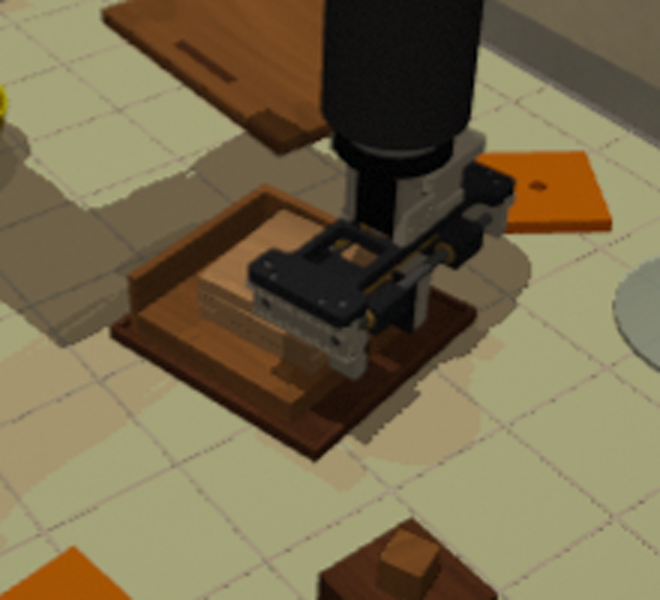

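The fingers stand on the −y side of the stack, just above the cradle floor, with their tips clear of the fences. Next I push along tray +y.

Emit:
drive_tool(rows=[[[-0.0016, 0.0065, 0], 0, 0.57], [[-0.0031, 0.013, 0], 0, 0.57], [[-0.0047, 0.0194, 0], 0, 0.57], [[-0.0062, 0.0259, 0], 0, 0.57], [[-0.0078, 0.0324, 0], 0, 0.57], [[-0.0094, 0.0389, 0], 0, 0.57], [[-0.0109, 0.0454, 0], 0, 0.57], [[-0.0125, 0.0518, 0], 0, 0.57], [[-0.014, 0.0583, 0], 0, 0.57], [[-0.0156, 0.0648, 0], 0, 0.57], [[-0.0172, 0.0713, 0], 0, 0.57], [[-0.0187, 0.0778, 0], 0, 0.57]])

```text
t: 4.65
eef_pos: [0.585, -0.0891, 0.0316]
ee_rot: [-1.571, 0.0, 1.807]
force: [-0.3, -0.7, 0.5]
width: 0.0498
```

Emit:
drive_tool(rows=[[[-0.0012, 0.0049, 0], 0, 0.57], [[-0.0023, 0.0097, 0], 0, 0.57], [[-0.0035, 0.0146, 0], 0, 0.57], [[-0.0047, 0.0194, 0], 0, 0.57], [[-0.0059, 0.0243, 0], 0, 0.57], [[-0.007, 0.0292, 0], 0, 0.57], [[-0.0082, 0.034, 0], 0, 0.57], [[-0.0086, 0.0356, 0], 0, 0.57]])

```text
t: 5.45
eef_pos: [0.5824, -0.0784, 0.0316]
ee_rot: [-1.571, -0.0, 1.807]
force: [0.5, -0.3, -0.5]
width: 0.0502
```

Emit:
drive_tool(rows=[[[-0.0008, 0.0032, 0], 0, 0.57], [[-0.0016, 0.0065, 0], 0, 0.57], [[-0.0023, 0.0097, 0], 0, 0.57], [[-0.0031, 0.013, 0], 0, 0.57], [[-0.0039, 0.0162, 0], 0, 0.57], [[-0.0047, 0.0194, 0], 0, 0.57]])

```text
t: 6.05
eef_pos: [0.581, -0.0727, 0.0316]
ee_rot: [-1.571, -0.0, 1.806]
force: [-0.1, -0.8, 1.2]
width: 0.0496
```

Emit:
drive_tool(rows=[[[-0.0006, 0.0024, 0], 0, 0.57], [[-0.0012, 0.0049, 0], 0, 0.57]])

```text
t: 6.25
eef_pos: [0.5807, -0.0713, 0.0316]
ee_rot: [-1.571, 0.0, 1.807]
force: [0.1, -0.2, -0.9]
width: 0.0501
```

Emit:
drive_tool(rows=[[[-0.0006, 0.0024, 0], 0, 0.57], [[-0.0012, 0.0049, 0], 0, 0.57]])

```text
t: 6.45
eef_pos: [0.5805, -0.0704, 0.0317]
ee_rot: [-1.571, 0.001, 1.807]
force: [2.1, -9.1, -2.3]
width: 0.0501
```

Emit:
drive_tool(rows=[[[0, 0, 0], 0, 0.57], [[0.0031, -0.013, 0], 0, 0.57], [[0.0062, -0.026, 0], 0, 0.57], [[0.0062, -0.026, 0.13], 0, 0.57], [[0.0062, -0.026, 0.25], 0, 0.57], [[-0.307, 0.13, 0.25], 0.74, 0.57], [[-0.307, 0.13, 0.25], 0.74, 0.57], [[-0.307, 0.13, 0.25], 0.74, 0.57], [[-0.307, 0.13, 0.25], 0.74, 0.57], [[-0.307, 0.13, 0.25], 0.74, 0.57], [[-0.307, 0.13, 0.25], 0.74, 0.57], [[-0.307, 0.13, 0.25], 0.74, 0.57]])

```text
t: 7.65
eef_pos: [0.4881, -0.0308, 0.1067]
ee_rot: [-1.571, 0.0, 2.863]
force: [0.8, -0.2, 0.2]
width: 0.0501
```

Emit:
drive_tool(rows=[[[0, 0, 0], 0.26, 0.57], [[0, 0, 0], 0.26, 0.57], [[0, 0, 0], 0.26, 0.57], [[0, 0, 0], 0.26, 0.57]])

```text
t: 8.05
eef_pos: [0.4881, -0.0309, 0.1066]
ee_rot: [-1.571, -0.0, -3.017]
force: [-0.2, -0.4, 0.2]
width: 0.05
```

Emit:
drive_tool(rows=[[[0, 0, -0.1], 0.071, 0.57], [[0, 0, -0.17], 0.071, 0.57], [[0, 0, -0.22], 0.071, 0.57], [[0, 0, -0.252], 0.071, 0.57], [[0, 0, -0.252], 0.071, 0.57]])

```text
t: 8.55
eef_pos: [0.4874, -0.0311, 0.0299]
ee_rot: [-1.571, -0.002, -2.909]
force: [0.2, -0.3, 1.0]
width: 0.0499
```

Emit:
drive_tool(rows=[[[0.0065, 0.0016, 0], 0, 0.57], [[0.013, 0.0031, 0], 0, 0.57], [[0.0194, 0.0047, 0], 0, 0.57], [[0.0259, 0.0062, 0], 0, 0.57], [[0.0324, 0.0078, 0], 0, 0.57], [[0.0389, 0.0094, 0], 0, 0.57], [[0.0454, 0.0109, 0], 0, 0.57], [[0.0518, 0.0125, 0], 0, 0.57], [[0.0583, 0.014, 0], 0, 0.57], [[0.0648, 0.0156, 0], 0, 0.57]])

```text
t: 9.55
eef_pos: [0.5076, -0.0262, 0.0309]
ee_rot: [-1.571, -0.0, -2.907]
force: [-0.8, -0.4, 0.6]
width: 0.05
```

Emit:
drive_tool(rows=[[[0.0032, 0.0008, 0], 0, 0.57], [[0.0065, 0.0016, 0], 0, 0.57], [[0.0097, 0.0023, 0], 0, 0.57], [[0.013, 0.0031, 0], 0, 0.57], [[0.0162, 0.0039, 0], 0, 0.57], [[0.0194, 0.0047, 0], 0, 0.57], [[0.0227, 0.0055, 0], 0, 0.57], [[0.0259, 0.0062, 0], 0, 0.57]])

```text
t: 10.35
eef_pos: [0.5154, -0.0243, 0.031]
ee_rot: [-1.571, -0.0, -2.907]
force: [-0.0, -0.8, -0.9]
width: 0.0501
```

Emit:
drive_tool(rows=[[[0.0024, 0.0006, 0], 0, 0.57], [[0.0049, 0.0012, 0], 0, 0.57]])

```text
t: 10.55
eef_pos: [0.5168, -0.024, 0.0309]
ee_rot: [-1.571, -0.0, -2.907]
force: [-0.8, -0.4, -0.4]
width: 0.0501
```

Emit:
drive_tool(rows=[[[0.0024, 0.0006, 0], 0, 0.57], [[0.0049, 0.0012, 0], 0, 0.57]])

```text
t: 10.75
eef_pos: [0.5174, -0.0239, 0.0308]
ee_rot: [-1.571, -0.002, -2.907]
force: [-4.8, -1.3, 2.7]
width: 0.0499
```

Emit:
drive_tool(rows=[[[0.0016, 0.0004, 0], 0, 0.57], [[0.0016, 0.0004, 0], 0, 0.57], [[0.0016, 0.0004, 0], 0, 0.57]])

```text
t: 11.05
eef_pos: [0.5174, -0.0239, 0.0307]
ee_rot: [-1.571, -0.002, -2.907]
force: [-6.1, 0.5, 2.4]
width: 0.0495
```

Run:
```python
from h import *
s=get_state();print(s['eef_pos'],s['force'],s['t'])
```

```text
[ 0.51742938 -0.02385354  0.03065485] [-6.05432379  0.50284242  2.44539536] 11.05
```

Emit:
drive_tool(rows=[[[0.0016, 0.0004, 0], 0, 0.57], [[0.0024, 0.0006, 0], 0, 0.57], [[0.0024, 0.0006, 0], 0, 0.57]])

```text
t: 11.35
eef_pos: [0.5174, -0.0239, 0.0305]
ee_rot: [-1.571, -0.004, -2.907]
force: [-7.7, -0.5, 3.4]
width: 0.0501
```

Run:
```python
from h import *
s=get_state();print(s['eef_pos'],s['force'],s['t'])
f=grab_frame('top');g=grab_frame('side')
A=cv2.resize(f['img'][150:270,230:370],None,fx=4,fy=4,interpolation=cv2.INTER_CUBIC)
B=cv2.resize(g['img'][165:305,220:380],None,fx=3.43,fy=3.43,interpolation=cv2.INTER_CUBIC)[:480,:]
cv2.imwrite('pics/two.png',cv2.resize(np.hstack([A[:480,:400],B[:480,:400]]),(800,480)))
```

```text
[ 0.5174247  -0.02392073  0.03051274] [-7.66575889 -0.53899551  3.37839586] 11.35
```

Emit:
drive_tool(rows=[[[-0.013, -0.0031, 0], 0, 0.57], [[-0.026, -0.0062, 0], 0, 0.57], [[-0.026, -0.0062, 0.13], 0, 0.57], [[-0.026, -0.0062, 0.25], 0, 0.57], [[0.248, -0.297, 0.25], -0.78, 0.57], [[0.248, -0.297, 0.25], -0.78, 0.57], [[0.248, -0.297, 0.25], -0.78, 0.57], [[0.248, -0.297, 0.25], -0.78, 0.57], [[0.248, -0.297, 0.25], -0.78, 0.57], [[0.248, -0.297, 0.25], -0.78, 0.57], [[0.248, -0.297, 0.25], -0.78, 0.57], [[0.248, -0.297, 0.25], -0.78, 0.57]])

```text
t: 12.65
eef_pos: [0.5944, -0.1124, 0.1062]
ee_rot: [-1.572, 0.001, 2.17]
force: [1.0, -0.4, 0.1]
width: 0.0499
```

Run:
```python
from h import *
s=get_state();print(s['eef_pos'],s['ee_rot'],s['t'])
f=grab_frame('top');g=grab_frame('side')
A=cv2.resize(f['img'][155:265,240:360],(400,367),interpolation=cv2.INTER_CUBIC)
B=cv2.resize(g['img'][170:280,225:345],(400,367),interpolation=cv2.INTER_CUBIC)
cv2.imwrite('pics/two.png',np.hstack([A,B]))
```

```text
[ 0.59442369 -0.11236936  0.106166  ] [-1.57193111e+00  7.24312945e-04  2.17022005e+00] 12.65
```

View pics/two.png

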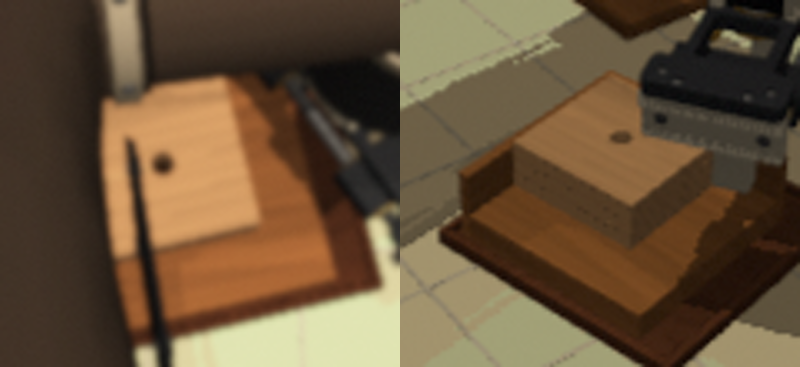

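Emit:
drive_tool(rows=[[[-0.006, 0.1, 0], -0.231, 0.57], [[-0.006, 0.1, 0], -0.231, 0.57], [[-0.006, 0.1, -0.08], -0.231, 0.57], [[-0.006, 0.1, -0.16], -0.231, 0.57], [[-0.006, 0.1, -0.21], -0.231, 0.57], [[-0.006, 0.1, -0.25], -0.231, 0.57], [[-0.006, 0.1, -0.25], -0.231, 0.57]])

```text
t: 13.45
eef_pos: [0.5912, -0.0825, 0.0295]
ee_rot: [-1.568, -0.0, 1.816]
force: [-0.3, 0.3, 0.6]
width: 0.0505
```

Run:
```python
from h import *
f=grab_frame('top');g=grab_frame('side')
print(px2w(f,[(288.9,203.9)],.062),px2w(g,[(291.3,211.1)],.062))
s=get_state();p=s['eef_pos'];print(p,s['ee_rot'],s['t'])
a=.236;ey=np.array([-np.sin(a),np.cos(a)]);ex=np.array([np.cos(a),np.sin(a)])
d=p[:2]-[.565,-.03];print(d@ex,d@ey)
```

```text
[[ 0.57697926 -0.00937832  0.062     ]] [[ 0.57537389 -0.01072301  0.062     ]]
[ 0.59254061 -0.08239556  0.03131587] [-1.57117931e+00  2.51047544e-04  1.81531348e+00] 13.55
0.014526328254738891 -0.05738262333811744
```

Emit:
drive_tool(rows=[[[-0.0012, 0.0049, 0], -0.005, 0.57], [[-0.0023, 0.0097, 0], -0.005, 0.57], [[-0.0035, 0.0146, 0], -0.005, 0.57], [[-0.0047, 0.0194, 0], -0.005, 0.57], [[-0.0059, 0.0243, 0], -0.005, 0.57], [[-0.007, 0.0292, 0], -0.005, 0.57], [[-0.0082, 0.034, 0], -0.005, 0.57], [[-0.009, 0.0373, 0], -0.005, 0.57], [[-0.0098, 0.0405, 0], -0.005, 0.57]])

```text
t: 14.45
eef_pos: [0.5891, -0.0701, 0.0309]
ee_rot: [-1.571, 0.0, 1.806]
force: [-0.1, 0.5, 0.9]
width: 0.0499
```

Emit:
drive_tool(rows=[[[-0.0006, 0.0024, 0], 0, 0.57], [[-0.0012, 0.0049, 0], 0, 0.57], [[-0.0016, 0.0065, 0], 0, 0.57], [[-0.0016, 0.0065, 0], 0, 0.57]])

```text
t: 14.85
eef_pos: [0.5888, -0.0685, 0.031]
ee_rot: [-1.571, 0.0, 1.806]
force: [-0.1, -3.1, -0.2]
width: 0.0502
```

Emit:
drive_tool(rows=[[[-0.0006, 0.0024, 0], 0, 0.57], [[-0.0009, 0.0039, 0], 0, 0.57], [[-0.0009, 0.0039, 0], 0, 0.57], [[-0.0009, 0.0039, 0], 0, 0.57]])

```text
t: 15.25
eef_pos: [0.5887, -0.0684, 0.0312]
ee_rot: [-1.571, 0.001, 1.806]
force: [2.1, -8.9, -0.4]
width: 0.0498
```

Run:
```python
from h import *
s=get_state();p=s['eef_pos'];print(p,s['ee_rot'],s['force'],s['t'])
a=.236;ey=np.array([-np.sin(a),np.cos(a)]);ex=np.array([np.cos(a),np.sin(a)])
c=np.array([.565,-.03]);d=p[:2]-c;print(d@ex,d@ey,(np.array([.5174,-.0239])-c)@ex)
hole=c+((np.array([.5174,-.0239])-c)@ex+.0595)*ex+(d@ey+.0595)*ey;print(hole)
```

```text
[ 0.58874361 -0.06842008  0.03115666] [-1.57076050e+00  1.42545444e-03  1.80601235e+00] [ 2.07190942 -8.86658834 -0.43429359] 15.25
0.014102260773863548 -0.04290673322675433 -0.04485430233938312
[ 0.57535997 -0.01044229]
```

Both pushes now meet a rigid fence. By feel the hole is at (0.5754, −0.0104), and the two cameras put it within 2 mm of that. Next is the pin. I'll grip the knob across both face pairs in turn, so it ends up centred in both directions.

Emit:
drive_tool(rows=[[[0.0031, -0.013, 0], 0, 0.57], [[0.0062, -0.029, 0], 0, 0.57], [[0.0062, -0.029, 0.15], 0, 0.57], [[0.0062, -0.029, 0.3], 0, 0.57], [[-0.446, -0.764, 0.3], 0.092, 0.57], [[-0.446, -0.764, 0.3], 0.092, 0.57], [[-0.446, -0.764, 0.3], 0.092, 0.57], [[-0.446, -0.764, 0.3], 0.092, 0.57], [[-0.446, -0.764, 0.3], 0.092, 0.57], [[-0.446, -0.764, 0.3], 0.092, 0.57], [[-0.446, -0.764, 0.3], 0.092, 0.57], [[-0.446, -0.764, 0.3], 0.092, 0.57]])

```text
t: 16.45
eef_pos: [0.4549, -0.2962, 0.121]
ee_rot: [-1.571, 0.0, 1.95]
force: [1.2, 0.6, -0.1]
width: 0.0499
```

Run:
```python
from h import *
s=get_state();p=s['eef_pos'];print(p,s['ee_rot'],s['t'])
f=grab_frame('top')
r=[r for r in regions_of(f,'trivet3_mid')]
for x in r: print(x['box'],x['confidence'])
A=cv2.resize(f['img'][155:265,240:360],(400,367),interpolation=cv2.INTER_CUBIC)
g=grab_frame('side');B=cv2.resize(g['img'][270:380,275:395],(400,367),interpolation=cv2.INTER_CUBIC)
cv2.imwrite('pics/two2.png',np.hstack([A,B]))
```

```text
[ 0.45493269 -0.29618486  0.12102922] [-1.57124451e+00  3.62993100e-07  1.94955153e+00] 16.45
[260.4, 174.8, 317.2, 235.7] 0.85
[265.1, 64.5, 326.1, 123.9] 0.83
```

View pics/two2.png

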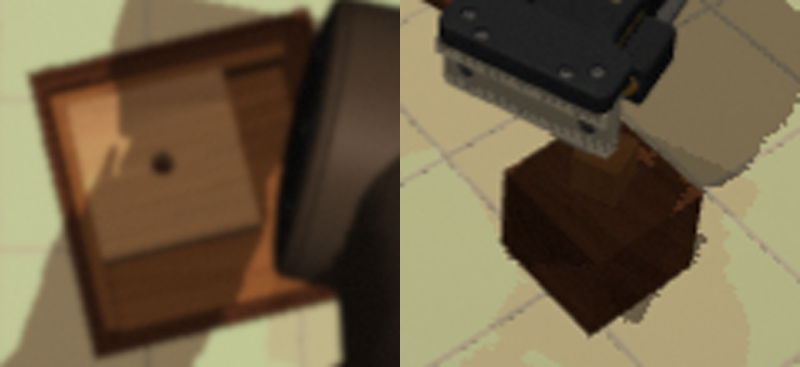

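The stack lies square in the corner with its hole at crop (162,163), and the gripper is above the knob. I descend and take the first, gentle centring grip.

Emit:
drive_tool(rows=[[[0, 0, -0.08], 0, 0.57], [[0, 0, -0.13], 0, 0.57], [[0, 0, -0.17], 0, 0.57], [[0, 0, -0.195], 0, 0.57], [[0, 0, -0.195], 0, 0.57], [[0, 0, -0.195], 0, 0.1], [[0, 0, -0.195], 0, 0.1], [[0, 0, -0.195], 0, 0.1], [[0, 0, -0.195], 0, 0.1], [[0, 0, -0.195], 0, 0.1], [[0, 0, -0.195], 0, 0.1]], newtons=6)

```text
t: 17.7
eef_pos: [0.4549, -0.2965, 0.063]
ee_rot: [-1.571, 0.001, 1.95]
force: [-1.2, 0.4, 5.0]
width: 0.026
```

Emit:
drive_tool(rows=[[[0, 0, 0], 0, 0.57], [[0, 0, 0], 0, 0.57], [[0, 0, 0], 0, 0.57], [[0, 0, 0], 0.5, 0.57], [[0, 0, 0], 0.5, 0.57], [[0, 0, 0], 0.5, 0.57], [[0, 0, 0], 0.5, 0.57], [[0, 0, 0], 0.5, 0.57], [[0, 0, 0], 0.5, 0.57], [[0, 0, 0], 0.5, 0.57]])

```text
t: 18.7
eef_pos: [0.4545, -0.2963, 0.0623]
ee_rot: [-1.571, -0.0, 2.736]
force: [0.5, -0.0, 0.4]
width: 0.0501
```

Emit:
drive_tool(rows=[[[0, 0, 0], 0.5, 0.57], [[0, 0, 0], 0.5, 0.57], [[0, 0, 0], 0.5, 0.57], [[0, 0, 0], 0.5, 0.57], [[0, 0, 0], 0.5, 0.57], [[0, 0, 0], 0.5, 0.57], [[0, 0, 0], 0.5, 0.57]])

```text
t: 19.4
eef_pos: [0.4545, -0.2963, 0.0624]
ee_rot: [-1.571, -0.0, -2.763]
force: [-0.5, -0.1, 0.5]
width: 0.0502
```

Emit:
drive_tool(rows=[[[0, 0, 0], 0, 0.1], [[0, 0, 0], 0, 0.1], [[0, 0, 0], 0, 0.1], [[0, 0, 0], 0, 0.1], [[0, 0, 0], 0, 0.1], [[0, 0, 0], 0, 0.1]], newtons=6)

```text
t: 20.0
eef_pos: [0.4547, -0.2963, 0.0625]
ee_rot: [-1.571, 0.0, -2.762]
force: [0.6, -0.8, 0.0]
width: 0.0261
```

Emit:
drive_tool(rows=[[[0, 0, 0], 0, 0.1], [[0, 0, 0], 0, 0.1], [[0, 0, 0], 0, 0.1]], newtons=25)

```text
t: 20.3
eef_pos: [0.4546, -0.2963, 0.0625]
ee_rot: [-1.571, 0.0, -2.762]
force: [0.0, -0.2, 0.4]
width: 0.0259
```

Run:
```python
from h import *
s=get_state();print({k:np.round(s[k],4) for k in('t','eef_pos','ee_rot','force','moment','width')})
```

```text
{'t': np.float64(20.3), 'eef_pos': array([ 0.4546, -0.2963,  0.0625]), 'ee_rot': array([-1.5708,  0.    , -2.7622]), 'force': array([ 0.0366, -0.2382,  0.3841]), 'moment': array([-0.0794, -0.0222, -0.0151]), 'width': np.float64(0.0259)}
```

Emit:
drive_tool(rows=[[[0, 0, 0.03], 0, 0.1], [[0, 0, 0.08], 0, 0.1], [[0, 0, 0.14], 0, 0.1], [[0, 0, 0.2], 0, 0.1], [[0, 0, 0.26], 0, 0.1], [[0, 0, 0.308], 0, 0.1], [[0, 0, 0.308], 0, 0.1]])

```text
t: 21.0
eef_pos: [0.4559, -0.2968, 0.1576]
ee_rot: [-1.568, 0.003, -2.762]
force: [0.2, 0.0, 0.6]
width: 0.0257
```

Emit:
drive_tool(rows=[[[0.02, 0.05, 0], 0, 0.1], [[0.06, 0.15, 0], 0, 0.1], [[0.11, 0.27, 0], 0, 0.1], [[0.17, 0.4, 0], 0, 0.1], [[0.23, 0.54, 0], 0, 0.1], [[0.28, 0.67, 0], 0, 0.1], [[0.33, 0.79, 0], 0, 0.1], [[0.37, 0.88, 0], 0, 0.1], [[0.395, 0.935, 0], 0, 0.1], [[0.402, 0.953, 0], 0, 0.1], [[0.402, 0.953, 0], 0, 0.1], [[0.402, 0.953, 0], 0, 0.1]])

```text
t: 22.2
eef_pos: [0.5746, -0.0113, 0.1546]
ee_rot: [-1.571, -0.001, -2.763]
force: [0.8, -0.0, -1.1]
width: 0.0257
```

Run:
```python
from h import *
s=get_state();print({k:np.round(s[k],4) for k in('t','eef_pos','ee_rot','force','moment','width')})
g=grab_frame('side');B=cv2.resize(g['img'][130:280,215:365],(600,600),interpolation=cv2.INTER_CUBIC)
cv2.imwrite('pics/carry.png',B)
p=s['eef_pos']; print('expected tip px',w2px(g,[p[0],p[1],p[2]-.0585]),'under knob',w2px(g,[p[0],p[1],p[2]-.0045]))
```

```text
{'t': np.float64(22.2), 'eef_pos': array([ 0.5746, -0.0113,  0.1546]), 'ee_rot': array([-1.5709e+00, -8.0000e-04, -2.7628e+00]), 'force': array([ 0.8304, -0.0216, -1.0792]), 'moment': array([-0.0976, -0.0027, -0.0272]), 'width': np.float64(0.0257)}
expected tip px [[291.30937129 198.57394159]] under knob [[291.55332242 177.22752692]]
```

View pics/carry.png

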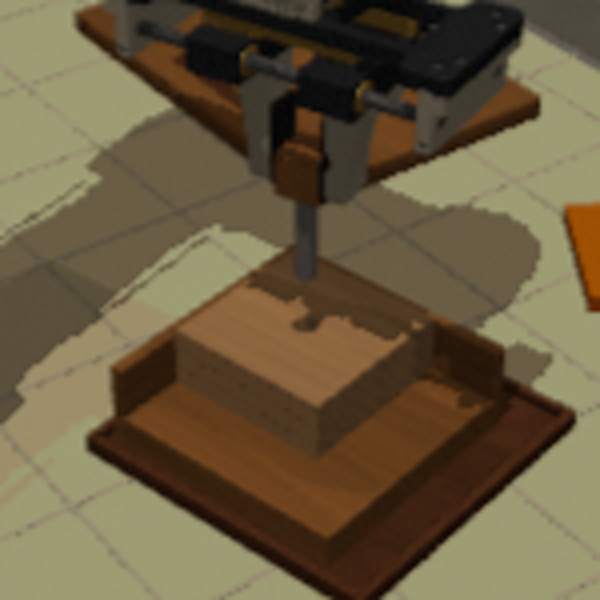

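Pin held upright, its tip at crop (306,276), matching the computed position, over the hole at (305,322). Lowering.

Emit:
drive_tool(rows=[[[0.002, 0.0027, 0], 0, 0.1], [[0.002, 0.0027, -0.03], 0, 0.1], [[0.002, 0.0027, -0.06], 0, 0.1], [[0.002, 0.0027, -0.08], 0, 0.1], [[0.002, 0.0027, -0.095], 0, 0.1], [[0.002, 0.0027, -0.1], 0, 0.1], [[0.002, 0.0027, -0.1], 0, 0.1], [[0.002, 0.0027, -0.1], 0, 0.1]])

```text
t: 23.05
eef_pos: [0.5761, -0.0096, 0.1251]
ee_rot: [-1.571, 0.0, -2.762]
force: [0.2, 0.0, -1.1]
width: 0.026
```

Run:
```python
from h import *
s=get_state();print({k:np.round(s[k],4) for k in('t','eef_pos','ee_rot','force','moment','width')})
```

```text
{'t': np.float64(23.05), 'eef_pos': array([ 0.5761, -0.0096,  0.1251]), 'ee_rot': array([-1.5707e+00,  3.0000e-04, -2.7620e+00]), 'force': array([ 0.1825,  0.0164, -1.1395]), 'moment': array([-0.0732, -0.0115,  0.005 ]), 'width': np.float64(0.026)}
```

Emit:
drive_tool(rows=[[[-0.003, -0.003, 0], 0, 0.1], [[-0.003, -0.003, 0], 0, 0.1], [[-0.003, -0.003, -0.0033], 0, 0.1], [[-0.003, -0.003, -0.0067], 0, 0.1], [[-0.003, -0.003, -0.01], 0, 0.1], [[-0.003, -0.003, -0.0133], 0, 0.1], [[-0.003, -0.003, -0.0167], 0, 0.1], [[-0.003, -0.003, -0.02], 0, 0.1]])

```text
t: 23.85
eef_pos: [0.5754, -0.0105, 0.1195]
ee_rot: [-1.57, 0.001, -2.762]
force: [-1.3, 2.2, 8.4]
width: 0.0258
```

Emit:
drive_tool(rows=[[[0, 0, -0.0033], 0, 0.1], [[0, 0, -0.0067], 0, 0.1], [[0, 0, -0.01], 0, 0.1]])

```text
t: 24.15
eef_pos: [0.5748, -0.0105, 0.1156]
ee_rot: [-1.571, -0.0, -2.762]
force: [0.1, 0.0, -1.0]
width: 0.0258
```

Emit:
drive_tool(rows=[[[0, 0, -0.0033], 0, 0.1], [[0, 0, -0.0067], 0, 0.1], [[0, 0, -0.01], 0, 0.1], [[0, 0, -0.0133], 0, 0.1], [[0, 0, -0.0167], 0, 0.1], [[0, 0, -0.02], 0, 0.1], [[0, 0, -0.0233], 0, 0.1]])

```text
t: 24.85
eef_pos: [0.5749, -0.0105, 0.1088]
ee_rot: [-1.571, -0.0, -2.762]
force: [-0.2, -0.6, -1.4]
width: 0.0256
```

Emit:
drive_tool(rows=[[[0, 0, -0.0033], 0, 0.1], [[0, 0, -0.0067], 0, 0.1], [[0, 0, -0.01], 0, 0.1]])

```text
t: 25.15
eef_pos: [0.5753, -0.0104, 0.1062]
ee_rot: [-1.571, 0.001, -2.762]
force: [0.5, 0.9, -0.2]
width: 0.0257
```

Emit:
drive_tool(rows=[[[0, 0, -0.0033], 0, 0.1], [[0, 0, -0.0067], 0, 0.1], [[0, 0, -0.01], 0, 0.1], [[0, 0, -0.0133], 0, 0.1], [[0, 0, -0.0167], 0, 0.1], [[0, 0, -0.02], 0, 0.1], [[0, 0, -0.0233], 0, 0.1], [[0, 0, -0.0267], 0, 0.1], [[0, 0, -0.03], 0, 0.1]])

```text
t: 26.05
eef_pos: [0.5749, -0.0105, 0.0968]
ee_rot: [-1.571, -0.0, -2.762]
force: [0.3, -0.1, 0.1]
width: 0.0259
```

Emit:
drive_tool(rows=[[[0, 0, -0.0033], 0, 0.1], [[0, 0, -0.0067], 0, 0.1], [[0, 0, -0.01], 0, 0.1]])

```text
t: 26.35
eef_pos: [0.5752, -0.0104, 0.0941]
ee_rot: [-1.571, 0.001, -2.762]
force: [0.6, 0.0, -0.6]
width: 0.0259
```

Emit:
drive_tool(rows=[[[0, 0, -0.0033], 0, 0.1], [[0, 0, -0.0067], 0, 0.1], [[0, 0, -0.01], 0, 0.1], [[0, 0, -0.0133], 0, 0.1], [[0, 0, -0.0167], 0, 0.1], [[0, 0, -0.02], 0, 0.1], [[0, 0, -0.0233], 0, 0.1], [[0, 0, -0.0267], 0, 0.1]])

```text
t: 27.15
eef_pos: [0.5749, -0.0105, 0.0858]
ee_rot: [-1.571, 0.0, -2.762]
force: [0.5, 1.2, -0.2]
width: 0.0257
```

Emit:
drive_tool(rows=[[[0, 0, -0.0025], 0, 0.1], [[0, 0, -0.005], 0, 0.1], [[0, 0, -0.0075], 0, 0.1]])

```text
t: 27.45
eef_pos: [0.5751, -0.0105, 0.0839]
ee_rot: [-1.571, 0.0, -2.762]
force: [-0.6, 0.8, 5.6]
width: 0.0257
```

Emit:
drive_tool(rows=[[[0, 0, -0.0025], 0, 0.1], [[0, 0, -0.005], 0, 0.1], [[0, 0, -0.0075], 0, 0.1]])

```text
t: 27.75
eef_pos: [0.5754, -0.0102, 0.0815]
ee_rot: [-1.571, 0.001, -2.762]
force: [1.0, 2.5, -0.8]
width: 0.0262
```

Emit:
drive_tool(rows=[[[0.001, 0.001, -0.0033], 0, 0.1], [[0.001, 0.001, -0.0067], 0, 0.1], [[0.001, 0.001, -0.01], 0, 0.1], [[0.001, 0.001, -0.0133], 0, 0.1], [[0.001, 0.001, -0.0167], 0, 0.1], [[0.001, 0.001, -0.02], 0, 0.1], [[0.001, 0.001, -0.0233], 0, 0.1], [[0.001, 0.001, -0.0267], 0, 0.1]])

```text
t: 28.55
eef_pos: [0.5754, -0.0101, 0.0734]
ee_rot: [-1.571, 0.0, -2.762]
force: [1.8, 2.4, 1.4]
width: 0.0258
```

Emit:
drive_tool(rows=[[[0, 0, -0.0033], 0, 0.1], [[0, 0, -0.0067], 0, 0.1], [[0, 0, -0.01], 0, 0.1]])

```text
t: 28.85
eef_pos: [0.5755, -0.0101, 0.0704]
ee_rot: [-1.571, 0.0, -2.762]
force: [2.4, 2.8, 0.8]
width: 0.0261
```

Emit:
drive_tool(rows=[[[0.001, 0.002, -0.0025], 0, 0.1], [[0.001, 0.002, -0.005], 0, 0.1], [[0.001, 0.002, -0.0075], 0, 0.1], [[0.001, 0.002, -0.01], 0, 0.1]])

```text
t: 29.25
eef_pos: [0.5753, -0.0098, 0.0672]
ee_rot: [-1.571, -0.001, -2.762]
force: [1.6, 1.3, 0.1]
width: 0.026
```

Emit:
drive_tool(rows=[[[0, 0, -0.0017], 0, 0.1], [[0, 0, -0.0033], 0, 0.1], [[0, 0, -0.005], 0, 0.1]])

```text
t: 29.55
eef_pos: [0.5755, -0.0097, 0.0663]
ee_rot: [-1.571, -0.0, -2.762]
force: [-0.8, 2.6, 9.0]
width: 0.0255
```

The knob is seated: 9 N upward with the TCP at 0.0663, as computed. I release and lift clear.

Emit:
drive_tool(rows=[[[0, 0, 0.001], 0, 0.1], [[0, 0, 0.002], 0, 0.1], [[0, 0, 0.002], 0, 0.57], [[0, 0, 0.002], 0, 0.57], [[0, 0, 0.002], 0, 0.57], [[0, 0, 0.002], 0, 0.57]])

```text
t: 30.15
eef_pos: [0.5752, -0.0098, 0.0662]
ee_rot: [-1.571, -0.001, -2.762]
force: [-0.3, -0.5, -0.3]
width: 0.0485
```

Emit:
drive_tool(rows=[[[0, 0, 0.02], 0, 0.57], [[0, 0, 0.06], 0, 0.57], [[0, 0, 0.12], 0, 0.57], [[0, 0, 0.22], 0, 0.57], [[0, 0, 0.32], 0, 0.57], [[-0.25, -0.25, 0.32], 0, 0.57], [[-0.25, -0.25, 0.32], 0, 0.57], [[-0.25, -0.25, 0.32], 0, 0.57], [[-0.25, -0.25, 0.32], 0, 0.57]])

```text
t: 31.05
eef_pos: [0.5, -0.0855, 0.1641]
ee_rot: [-1.57, 0.002, -2.764]
force: [-0.2, 0.4, 0.0]
width: 0.0501
```

Run:
```python
from h import *
s=get_state();print({k:np.round(s[k],4) for k in('t','eef_pos','force','width')})
g=grab_frame('side');f=grab_frame('top')
for n,F in(('side',g),('top',f)):
    for z in(.062,.088): print(n,z,w2px(F,[.5754,-.0100,z]))
    for t in('pin','bowl'):
        for r in regions_of(F,t): print(n,t,r['box'],r['confidence'])
B=cv2.resize(g['img'][160:280,220:360],(490,420),interpolation=cv2.INTER_CUBIC)
A=cv2.resize(f['img'][155:265,240:330],(344,420),interpolation=cv2.INTER_CUBIC)
cv2.imwrite('pics/end.png',np.hstack([B,A])[:,:800])
```

```text
{'t': np.float64(31.05), 'eef_pos': array([ 0.5   , -0.0855,  0.1641]), 'force': array([-0.1844,  0.3687,  0.0438]), 'width': np.float64(0.0501)}
side 0.062 [[291.11049435 210.93148618]]
side 0.088 [[291.22069844 201.24174599]]
side pin [284.7, 201.3, 293.1, 213.5] 0.64
side bowl [156.7, 153.5, 200.8, 187.6] 0.66
side bowl [258.4, 194.7, 322.6, 236.9] 0.53
top 0.062 [[289.20574729 204.65489309]]
top 0.088 [[289.57216995 202.46749451]]
top bowl [98.2, 239.5, 126.4, 294.8] 0.72
```

View pics/end.png

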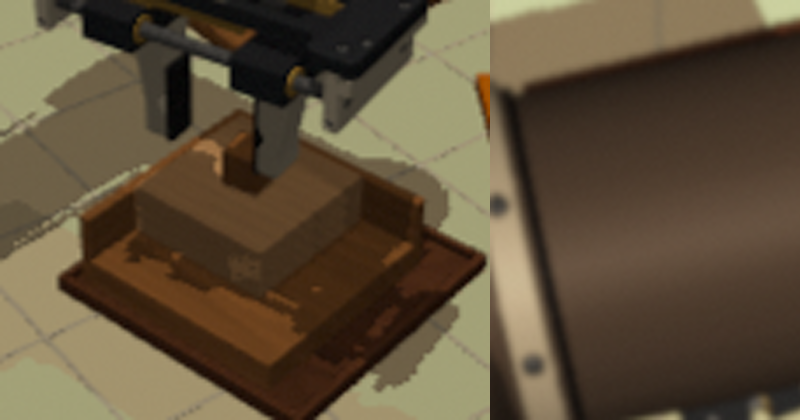

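The knob sits on the top trivet around crop (247,165), partly hidden by a finger that is in front of it but clear. I move away for a free view.

Emit:
drive_tool(rows=[[[-0.1, -0.7, 0.3], 0, 0.57], [[-0.1, -0.7, 0.3], 0, 0.57], [[-0.1, -0.7, 0.3], 0, 0.57], [[-0.1, -0.7, 0.3], 0, 0.57], [[-0.1, -0.7, 0.3], 0, 0.57], [[-0.1, -0.7, 0.3], 0, 0.57], [[-0.1, -0.7, 0.3], 0, 0.57]])

```text
t: 32.05
eef_pos: [0.4707, -0.2949, 0.2519]
ee_rot: [-1.571, -0.0, -2.764]
force: [0.4, 0.5, -0.6]
width: 0.0501
```

Run:
```python
from h import *
g=grab_frame('side');f=grab_frame('top')
for n,F in(('side',g),('top',f)):
    for t in('pin','bowl','trivet3_mid'):
        for r in regions_of(F,t): print(n,t,r['box'],round(r['confidence'],2))
B=cv2.resize(g['img'][160:280,220:360],(455,390),interpolation=cv2.INTER_CUBIC)
A=cv2.resize(f['img'][155:265,240:337],(344,390),interpolation=cv2.INTER_CUBIC)
cv2.imwrite('pics/end2.png',np.hstack([B,A]))
```

```text
side pin [282.1, 198.8, 296.7, 214.1] 0.79
side bowl [150.1, 155.9, 199.6, 188.9] 0.56
side trivet3_mid [179.9, 312.4, 257.3, 381.8] 0.92
side trivet3_mid [260.5, 194.3, 322.6, 237.4] 0.8
side trivet3_mid [237.6, 191.5, 357.5, 282.2] 0.34
top pin [279.3, 189.8, 294.3, 211.1] 0.55
top bowl [97.4, 231.4, 163.8, 297.3] 0.9
top trivet3_mid [262.5, 66.5, 327.6, 122.6] 0.72
top trivet3_mid [261.1, 173.7, 316.6, 235.6] 0.62
```

View pics/end2.png

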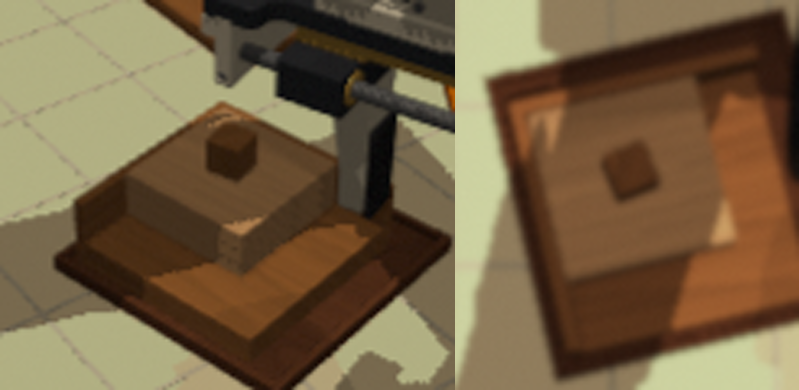

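The knob sits flush and upright on the square stack, at side crop (231,152) and top crop (630,170). The gripper touches nothing and the bowl has not moved.

```bash
python3 -c "
from station import *
print(job_done())"
```

```text
the job is handed in; nothing more can be done
None
```

The three trivets are back in the corner of the cradle, the pin is fully home through them, and the job is handed in at about 32 s of the 72 s allowed. No verdict is reported.

- **Trivets:** I pushed them with both fingers toward +y, then +x, then +y again. They met rigid fences, and the highest contact reading was about 9 N.
- **Pin:** I gripped the knob across both face pairs to centre it, then lowered the pin by feel. It brushed the rim of the top trivet's hole at 8.4 N and the floor hole at 5.6 N, and the knob seated at 9 N at the expected height. Then I let go.
- **Last checks:** The final pictures show the knob flush and upright on a square stack, the fingers clear, and the bowl within a few pixels of its start.
- **Disagreements:** The +x fence was about 2.3 mm nearer by feel than in my first picture estimate. The top and side cameras differed by up to 2 mm on the hole. The floor hole also pushed the pin sideways with 2–3 N during insertion, so I shifted it about half a millimetre.

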